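# Shim the rocking shaker

### The job

The white shaker on the bench rocks because its near-left foot has lost its rubber and hangs clear of the bench. With the fingertips, slide the orange wedge shim along the bench, thin edge first, under that bare steel foot and drive it in until it is snug and the shaker stands firm on all four feet, then press down on the top of the housing above that foot to prove that the corner no longer dips. Do not grip, ram or pick up the shim, do not shove the shaker out of place, and leave the other things alone.

Things in the scene. Friction and masses are not known exactly. Their poses are not given: they have to be found in the camera images.
- shaker: Orbital shaker, loose, 2.7 to 3.9 kg: white housing 190 (x) x 240 (y) mm, 20 to 75 mm above the bench, with a white tube rack clipped on a platform (104 x 136 mm) in the middle of its top, up to 131 mm. Origin on the bench plane under its centre; z up, display panel towards its -x, left side +y. It stands on its three rubber feet.
- bare_foot: Front-left foot of the shaker: a bare steel stud, 12 mm across, round end, fixed at x = -73, y = +98 mm of its frame (22 mm in from front and left side). Origin at its lowest point, 6 mm above the bench. 2 to 4 N on top of this corner makes the shaker rock about the front-right and rear-left feet until the stud meets the bench.
- foot_front_right: Black rubber foot, 24 mm in diameter, fixed to the shaker at x = -73, y = -98 mm; origin at its lowest point, on the bench.
- foot_rear_left: Black rubber foot as before, at x = +73, y = +98 mm of the shaker.
- foot_rear_right: Black rubber foot as before, at x = +73, y = -98 mm of the shaker.
- corner_top (a point): The point on the flat top of the housing to press, above the bare foot: x = -77, y = +102 mm of the shaker, 75 mm above the bench. The rack's platform begins 25 mm from it in x and 34 mm in y.
- shim: Orange ribbed plastic wedge, loose, 60 g, 120 long (x) x 40 wide (y) mm, flat underneath, top sloping evenly 1 in 8. Origin at the centre of its underside. It lies left of the shaker, thin edge roughly towards the bare foot, up to 35 mm and 15 degrees off the line. Centre of mass at x = -17 mm. It slides under 1 N when free and stays where it is left.
- wash_jar: Blue capped jar, 51 mm in diameter, 105 mm tall, upright and loose; origin at the centre of its underside. Leave alone.
- squeeze_bottle: White squeeze bottle with a nozzle, 43 mm in diameter, 125 mm tall, upright and loose; origin at the centre of its underside. Leave alone.
- marker: White marker pen with a black cap, 134 mm long (y), 13 mm thick, lying loose; origin at the centre of its underside. Leave alone.
- dropper: Small amber dropper bottle, 31 mm in diameter, 72 mm tall, upright and loose; origin at the centre of its underside. Leave alone.
- shim_thin (a point): Middle of the shim's thin edge, 1.5 mm thick, at its x = +60 mm, on the bench. The shim meets the bare foot when this edge is about 36 mm past the foot's centre; from there the push needed rises steeply: at 4 to 10 N the shim is snug; driven much harder it lifts other feet.
- shim_thick (a point): Middle of the lower edge of the shim's upright thick end face (40 mm wide, 16.5 mm high), at its x = -60 mm: the face to push. It is about 62 mm outside the housing when the shim is snug.
Mind the look-alikes: they are no part of the job. There is more than one size of the shim; the job needs the smaller.

How it is judged:
On the way, in this order (a step that is already met when the one before it is completed fails the run):
1. the shim is snug under the bare foot and the shaker stands on all four feet (contact force between bare_foot and shim above 0.5 N and contact force between each of foot_front_right, foot_rear_left, foot_rear_right and anything else above 0.3 N), for 0.2 s.
2. the housing is pressed from above at the bare foot with more than 3 N and the corner does not dip (contact force between the fingers and shaker above 3 N and contact force between the fingers and shim below 0.1 N and horizontal distance between the grasp point and corner_top below 0.05 m and contact force between bare_foot and shim above 3 N and angle between shaker's own z axis and vertical below 0.012 rad), for 0.2 s.
At the end, for the whole second after the job is handed in: The bare foot bears on the shim with more than 0.5 N, within 17 mm of its centre line, and the three rubber feet each bear on the bench with more than 0.3 N; the shaker is level within 0.7 degrees and within 20 mm of where it stood; the shim lies flat; all is at rest (all of step 1 and y of bare_foot in the frame of shim between -0.017 and 0.017 m and angle between shaker's own z axis and vertical below 0.012 rad and angle between shim's own z axis and vertical below 0.03 rad and distance of shaker from where it was at the start of the episode below 0.02 m and linear speed of each of shim, shaker below 0.01 m/s); the robot touches nothing.
It fails at once if the shim is lifted or turned up off the bench (height (world z) of shim above 0.006 m or angle between shim's own z axis and vertical above 0.15 rad).
It fails at once if the shim is gripped between the fingers, or rammed (more than 32 N) (contact force between the fingers and shim above 32 N).
It fails at once if the shaker is lifted, tipped or shoved more than 25 mm (angle between shaker's own z axis and vertical above 0.1 rad or distance of shaker from where it was at the start of the episode above 0.025 m).
It fails at once if a bystander is moved by more than 30 mm (distance of any of wash_jar, squeeze_bottle, marker, dropper from where it was at the start of the episode above 0.03 m).
It also fails if it takes over 54 s, if anything falls off the work surface, if the arm or the gripper's body presses on something with over 40 N, if the wrist force passes 120 N, or if a joint passes its speed limit or range.

### The arm

A 6-joint arm with a two-finger parallel gripper is mounted at the origin on a cart in front of the work surface, level with it; the furniture and walls round the work are solid. World frame = base frame: x ahead of the robot, y to its left, z up, the work surface at z = 0. Lengths are in m, angles in rad, forces in N, time in s.
With the tool pointing down it reaches from about 0.3 to 0.775 m from the base axis. Payload 14.6 kg.
Tool frame: the origin (TCP) lies at the very end of the fingers, on their centre line; the grasp point (between the pads) lies 19 mm behind it; z points along the fingers, y is the line along which they close (so a half turn about z gives the same grasp; the last joint's range is limited). The gripper opens to 94 mm and grips with 3 to 60 N. Pads are 16 mm wide; open, the fingers measure 119 mm over their backs; the gripper's body (75 mm by 177 mm) begins 78 mm behind the grasp point.
Start: joints at [1.227, 0.3, 1.521, -0, 1.321, -0.067], TCP at [0.15, 0.529, 0.205] pointing down, gripper open.
Joint ranges: [-3.03, 3.03], [-0.79, 2.21], [0.23, 2.52], [-1.04, 4.18], [0, 3.07], [-2.55, 2.55]. Speed limits (rad/s): [2.22, 2.22, 2.57, 3.14, 3.14, 3.14].

### API

Orientations are given as a unit quaternion [x, y, z, w].
In Python, from workcell import robot, snapshot, ticket gives the robot as it stands.
- The arm moves only by the tool drive_tool, never from a script. Its argument "deltas" is a list that holds one entry, the list of rows, each a list of 5 numbers: the opening, from 0 (shut) to 1 (fully open), then the shift along the tool's x, y, z in cm, then the turn about the tool's z in degrees. A call has 1 to 12 rows; each row is the pose to reach, as a shift and turn from the pose commanded when the call began, along the tool's axes at that moment; what a row does not reach only later rows make up. A row lasts 1/12 s, in which the tool goes at most 41.7 mm and 7.16 degrees, less where a joint would pass 70% of its speed; a pose out of reach is approached as far as the arm can. A call with a gripper value outside its range is refused whole. The fingers move at their own pace and stop on an object; "grip_force" is the grip in N (left out, the last holds). Time passes only in rows, so rows that repeat a pose let the fingers close. It gives the time, the measured TCP pose, the force, the opening and the grip force at its end, in the units of the state.
- robot.read_state(): the state, without advancing time (a new reading comes with each control period).
- snapshot(name): name is "scene" or "top"; returns a dict with "image" (420x560x3 uint8, red, green, blue), "z_map" (420x560 float32, m along the optical axis (not along the pixel's ray), 0 where there is no reading), "fovy" (degrees; the focal length in pixels is half the picture's height over the tangent of half this angle, whatever the lens; pixels are square), "cx", "cy" (the principal point, pixels), "distortion" ([k1, k2, p1, p2, k3] as OpenCV has them; the pictures are not rectified), "view" (4x4, takes a point from world to camera coordinates). Camera axes: x right, y down, z forward; pixel columns grow to the right and rows downward; lengths in m; the calibration is good to about 2 mm. A picture is of the moment at which its call begins.
- ticket.job_done(): hands the job in; it is judged then, once.
The state is a dict: "time": time; "joints": joint angles; "dq": joint speeds; "joint_torque": joint torques, N m; "tool_pos": TCP position; "orientation": TCP orientation; "wrist_force": force on the tool from outside, world axes, zero at the start; "moment": the same for the moment, N m; "finger_gap": finger opening in m; "finger_force": force on a finger pad.
Only numpy, scipy, OpenCV 4.12 (cv2) and the standard library are available. Lean on these libraries where they do the work, as an engineer would, in place of code of your own. Each camera call takes 0.05 s, during which the arm holds its last target. There are 200 camera calls.

## Working session

There is one attempt and no reset: what is moved stays moved. The work goes in short steps, Python scripts to look and compute and a tool call to move; the robot and the scene stay as the last step left them, time stands still between calls to the robot, and variables do not carry over. Pictures are saved under pics/ and viewed, at most 10 in all, crops included, and the job is handed in when it is done.

Besides the shell and the picture viewer there is one more tool, called after "Emit:" as name(argument=value, ...) on one line, values as JSON. drive_tool: Moves the arm, as the interface text tells. Its arguments: {"type":"object","properties":{"deltas":{"type":"array"},"grip_force":{"type":"number"}},"required":["deltas"]}

```bash
mkdir -p pics; cat > h.py <<'E'
import numpy as np, cv2
from workcell import robot, snapshot, ticket
def K(s):
    f=210/np.tan(np.radians(s['fovy'])/2); return np.array([[f,0,s['cx']],[0,f,s['cy']],[0,0,1]])
def ray(s,uv,z):
    "pixels -> world points on plane z"
    p=cv2.undistortPoints(np.float32(uv).reshape(-1,1,2),K(s),np.array(s['distortion'])).reshape(-1,2)
    T=np.linalg.inv(s['view']); d=np.c_[p,np.ones(len(p))]@T[:3,:3].T; o=T[:3,3]
    return o+d*((z-o[2])/d[:,2])[:,None]
def cloud(s):
    "world points of every pixel from the depth map"
    v,u=np.mgrid[:420,:560]; p=cv2.undistortPoints(np.float32(np.dstack([u,v])).reshape(-1,1,2),K(s),np.array(s['distortion'])).reshape(-1,2)
    z=s['z_map'].reshape(-1,1); T=np.linalg.inv(s['view'])
    return ((np.c_[p,np.ones(len(p))]*z)@T[:3,:3].T+T[:3,3]).reshape(420,560,3)
def save(s,n): cv2.imwrite(f'pics/{n}.png',s['image'][:,:,::-1])
E
python3 - <<'E'
from h import *
for n in('scene','top'):
    s=snapshot(n); save(s,n+'0'); print(n,np.linalg.inv(s['view'])[:3].round(3).tolist(),s['fovy'])
st=robot.read_state(); print(st['time'],st['tool_pos'],st['orientation'],st['finger_gap'])
E
```

```text
scene [[0.578, -0.503, 0.642, -0.22], [-0.816, -0.338, 0.47, -0.47], [-0.019, -0.796, -0.605, 0.814]] 49.379308237901895
top [[0.009, -0.995, 0.1, 0.457], [-1.0, -0.007, 0.015, 0.093], [-0.014, -0.101, -0.995, 1.357]] 49.703481157607484
0.1 [0.15024734 0.5288452  0.20494615] [ 1.37978756e-01  9.90435056e-01 -5.01285788e-04 -1.06434887e-04] 0.09440573335536614
```

View pics/scene0.png

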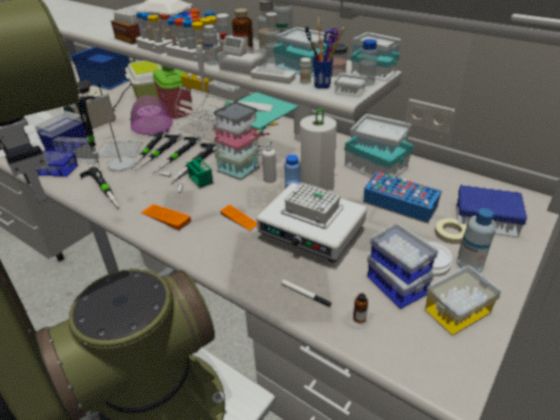

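View pics/top0.png

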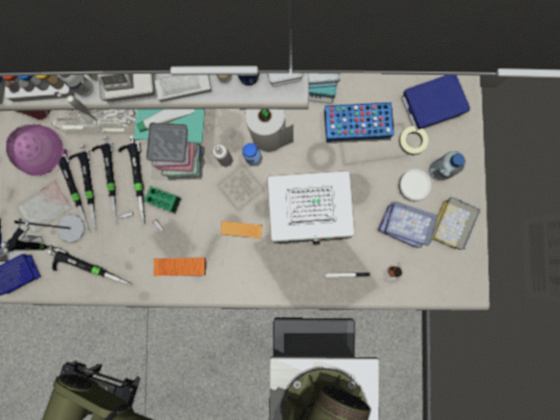

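The scene view shows the shaker at (312,222), the smaller shim at (238,217) and the larger orange look-alike at (166,216). In the top view they are at (310,207), (242,230) and (180,267). The marker at (348,275) and the dropper at (393,272) are in front of the shaker.

```bash
python3 - <<'E'
from h import *
big={}
for n in('top','scene'):
    s=snapshot(n); im=s['image']; hsv=cv2.cvtColor(im,cv2.COLOR_RGB2HSV); C=cloud(s)
    m=cv2.inRange(hsv,(5,150,120),(22,255,255))
    cs=cv2.findContours(m,cv2.RETR_EXTERNAL,cv2.CHAIN_APPROX_NONE)[0]
    for c in cs:
        if cv2.contourArea(c)<120: continue
        mm=np.zeros_like(m); cv2.drawContours(mm,[c],-1,255,-1); P=C[mm>0]; P=P[np.isfinite(P).all(1)]
        print(n,'orange',cv2.minAreaRect(c),'meanP',P.mean(0).round(4))
        # slope fit of top z = a + b.(x,y)
        A=np.c_[np.ones(len(P)),P[:,:2]-P[:,:2].mean(0)]; q=np.linalg.lstsq(A,P[:,2],rcond=None)[0]; print(' slope',q.round(3))
        r=cv2.minAreaRect(np.float32(P[:,:2])); print(' xy rect',np.round(r[0],4),np.round(r[1],4),round(r[2],1)); print(np.round(cv2.boxPoints(r),4).tolist())
    # housing top by depth
    P=C.reshape(-1,3); k=(abs(P[:,2]-.075)<.008)&(P[:,0]>.3)&(P[:,0]<.65)&(P[:,1]>-.12)&(P[:,1]<.24)
    mm=(k.reshape(420,560)&(hsv[:,:,1]<60)&(hsv[:,:,2]>150)).astype('u1')*255
    mm=cv2.morphologyEx(mm,cv2.MORPH_OPEN,np.ones((3,3)))
    c=max(cv2.findContours(mm,cv2.RETR_EXTERNAL,cv2.CHAIN_APPROX_NONE)[0],key=cv2.contourArea)
    Q=ray(s,c.reshape(-1,2),.075)[:,:2]; r=cv2.minAreaRect(np.float32(Q)); print(n,'housing',r,np.median(C[mm>0][:,2]),np.round(cv2.boxPoints(r),4).tolist())
E
```

```text
top orange ((179.5, 266.0), (16.0, 49.0), 90.0) meanP [0.4132 0.4273 0.0158]
 slope [ 0.016  0.548 -0.584]
 xy rect [0.4204 0.2988] [0.05   0.4156] 3.2
[[0.383899986743927, 0.5048999786376953], [0.40689998865127563, 0.09000000357627869], [0.4569000005722046, 0.09279999881982803], [0.43380001187324524, 0.5077000260353088]]
top orange ((245.7418212890625, 229.8401641845703), (27.703937530517578, 10.411609649658203), 5.19442892074585) meanP [0.5234 0.2283 0.007 ]
 slope [ 0.007 -0.022  0.123]
 xy rect [0.5237 0.2338] [0.0824 0.0309] 85.5
[[0.5049999952316284, 0.1940000057220459], [0.5357999801635742, 0.1914999932050705], [0.5422999858856201, 0.2736999988555908], [0.5115000009536743, 0.2761000096797943]]
top housing ((0.5775210857391357, 0.04235195368528366), (0.15807391703128815, 0.2381945252418518), 3.6860551834106445) 0.07448891232429777 [[0.4909999966621399, 0.15610000491142273], [0.5062999725341797, -0.08160000294446945], [0.6640999913215637, -0.0714000016450882], [0.6486999988555908, 0.1662999987602234]]
scene orange ((238.70590209960938, 217.17648315429688), (37.58128356933594, 11
[... 329 characters left out ...]
e ((165.34999084472656, 214.95001220703125), (46.80170440673828, 14.230247497558594), 18.434947967529297) meanP [0.4083 0.4187 0.0148]
 slope [ 0.015 -0.705 -0.24 ]
 xy rect [ 0.1412 -0.0055] [1.1701 0.1191] 57.9
[[-0.2199999988079071, -0.46959999203681946], [-0.11900000274181366, -0.532800018787384], [0.5023000240325928, 0.4587000012397766], [0.40139999985694885, 0.5218999981880188]]
scene housing ((0.5758166909217834, 0.0385594516992569), (0.16641031205654144, 0.23606014251708984), 4.148853302001953) 0.07439956924102009 [[0.48429998755455017, 0.15029999613761902], [0.5013999938964844, -0.0851999968290329], [0.6672999858856201, -0.0731000006198883], [0.6503000259399414, 0.1623000055551529]]
```

```bash
python3 - <<'E'
from h import *
s=snapshot('top'); im=s['image'][165:255,210:360]
a=cv2.resize(im,None,fx=5,fy=5,interpolation=cv2.INTER_CUBIC)
cv2.imwrite('pics/topc.png',a[:,:,::-1])
s=snapshot('scene'); im=s['image'][180:270,210:370]
a=cv2.resize(im,None,fx=5,fy=5,interpolation=cv2.INTER_CUBIC)
cv2.imwrite('pics/scc.png',a[:,:,::-1])
E
```

```text
(no output)
```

View pics/topc.png

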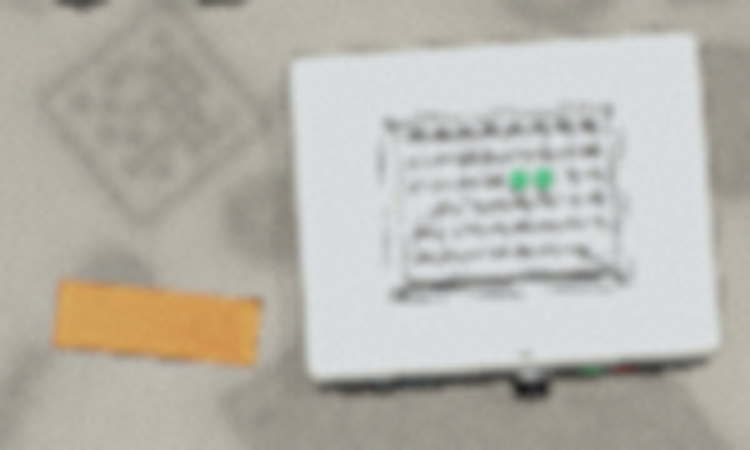

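View pics/scc.png

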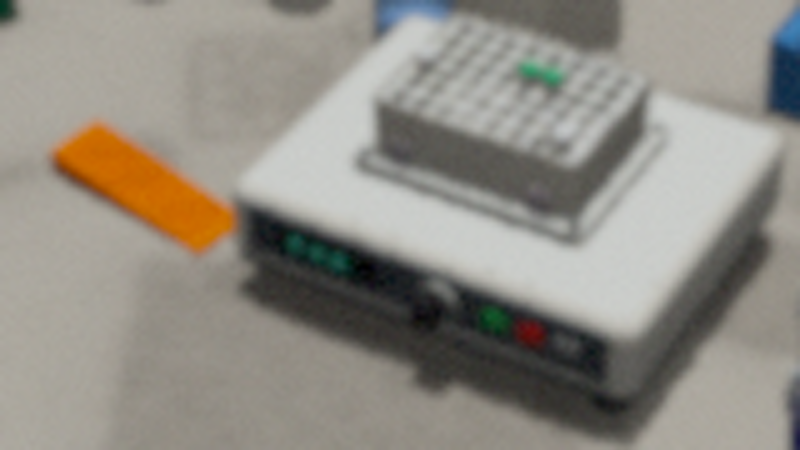

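The top crop shows the shim corners at (60,282), (53,348), (262,300) and (258,365), with the housing's top corners at (290,58), (697,35), (720,352) and (311,380). In the scene crop the shim's thick end is on the left at (75,140) and its thin end is at (215,230).

```bash
cat > g.py <<'E'
from h import *
def px(p,o,f=5): return (np.array(p,float)+.5)/f-.5+o
def frames(tag,H,Sk,Sn):
    "housing corners: rear-left, rear-right, front-right, front-left; shim thick pts, thin pts"
    H=H[:,:2]; ax=H[[0,1]].mean(0)-H[[2,3]].mean(0); ay=H[[0,3]].mean(0)-H[[1,2]].mean(0)
    print(tag,'sizes',np.linalg.norm(ax).round(4),np.linalg.norm(ay).round(4))
    th=(np.arctan2(-ay[0],ay[1])+np.arctan2(ax[1],ax[0]))/2; R=np.array([[np.cos(th),-np.sin(th)],[np.sin(th),np.cos(th)]])
    c=H.mean(0); print(' shaker',c.round(4),np.degrees(th).round(2),'foot',(c+R@[-.073,.098]).round(4),'corner',(c+R@[-.077,.102]).round(4))
    a=Sk[:,:2].mean(0); b=Sn[:,:2].mean(0); d=b-a; print(' shim thick',a.round(4),'thin',b.round(4),'len',np.linalg.norm(d).round(4),'dir',np.degrees(np.arctan2(d[1],d[0])).round(2),'w',np.linalg.norm(Sk[0]-Sk[1]).round(4))
E
python3 - <<'E'
from g import *
s=snapshot('top'); o=[210,165]
frames('top',ray(s,px([(290,58),(697,35),(720,352),(311,380)],o),.075),ray(s,px([(60,282),(53,348)],o),.0165),ray(s,px([(262,300),(258,365)],o),.0015))
s=snapshot('scene'); o=[210,180]
frames('scene',ray(s,px([(412,18),(780,140),(632,335),(238,192)],o),.075),ray(s,px([(98,122),(53,152)],o),.0165),ray(s,px([(240,215),(200,252)],o),.0015))
st=robot.read_state(); print(st['time'])
E
```

```text
top sizes 0.183 0.2325
 shaker [0.5906 0.0434] 4.05 foot [0.5109 0.136 ] corner [0.5066 0.1397]
 shim thick [0.5292 0.3066] thin [0.5206 0.1865] len 0.1204 dir -94.12 w 0.0394
scene sizes 0.1805 0.2278
 shaker [0.5855 0.0383] 4.49 foot [0.505  0.1303] corner [0.5007 0.134 ]
 shim thick [0.5294 0.3024] thin [0.5213 0.1897] len 0.113 dir -94.08 w 0.0365
0.4
```

Emit:
drive_tool(deltas=[[[0.15, -42.1, -7.9, 0, 81], [0.15, -42.1, -7.9, 0, 81], [0.15, -42.1, -7.9, 0, 81], [0.15, -42.1, -7.9, 0, 81], [0.15, -42.1, -7.9, 0, 81], [0.15, -42.1, -7.9, 0, 81], [0.15, -42.1, -7.9, 0, 81], [0.15, -42.1, -7.9, 0, 81], [0.15, -42.1, -7.9, 0, 81], [0.15, -42.1, -7.9, 0, 81], [0.15, -42.1, -7.9, 0, 81], [0.15, -42.1, -7.9, 0, 81]]])

```text
time: 1.4
tool_pos: [0.5363, 0.3357, 0.2046]
orientation: [0.752, 0.659, -0.0, 0.0]
wrist_force: [-0.8, -0.2, -0.9]
finger_gap: 0.0174
finger_force: 0.0
```

Emit:
drive_tool(deltas=[[[0.15, 0, -0.3, 4, 0], [0.15, 0, -0.3, 8, 0], [0.15, 0, -0.3, 12, 0], [0.15, 0, -0.3, 15, 0], [0.15, 0, -0.3, 17, 0], [0.15, 0, -0.3, 18.5, 0], [0.15, 0, -0.3, 19.5, 0], [0.15, 0, -0.3, 19.9, 0], [0.15, 0, -0.3, 19.9, 0], [0.15, 0, -0.3, 19.9, 0]]])

```text
time: 2.23
tool_pos: [0.5311, 0.3386, 0.0073]
orientation: [0.748, 0.664, 0.001, 0.0]
wrist_force: [-0.2, -0.8, -0.0]
finger_gap: 0.0142
finger_force: 0.0
```

```bash
python3 - <<'E'
from h import *
s=snapshot('scene'); im=s['image'][150:270,190:350]
cv2.imwrite('pics/a1.png',cv2.resize(im,None,fx=5,fy=5,interpolation=cv2.INTER_CUBIC)[:,:,::-1])
E
```

```text
(no output)
```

View pics/a1.png

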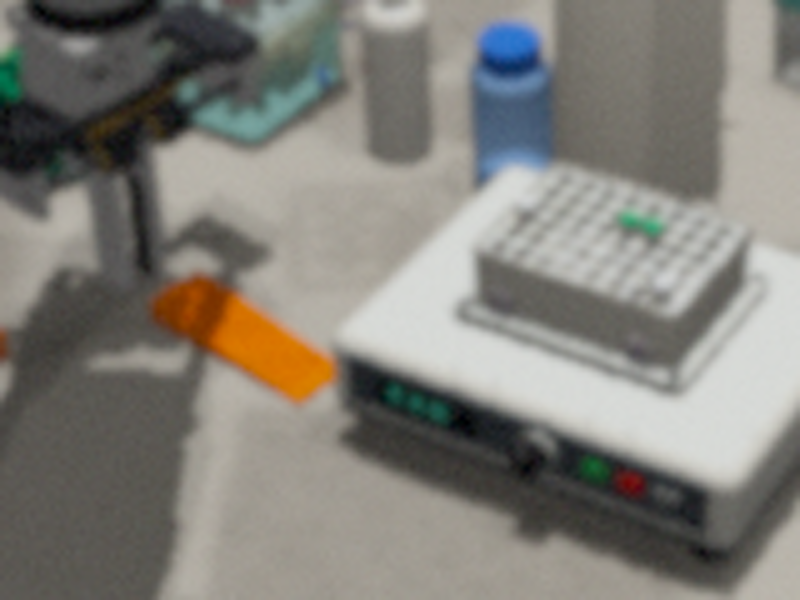

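The fingertips stand at (130,270), just behind the shim's thick end at (190,300), and the shim is unmoved. I'll push along tool -x.

Emit:
drive_tool(deltas=[[[0.15, -1, 0, 0, 0], [0.15, -1.7, 0, 0, 0], [0.15, -2.3, 0, 0, 0], [0.15, -2.9, 0, 0, 0], [0.15, -3.5, 0, 0, 0], [0.15, -4.2, 0, 0, 0], [0.15, -4.9, 0, 0, 0], [0.15, -5.6, 0, 0, 0], [0.15, -6.2, 0, 0, 0], [0.15, -6.7, 0, 0, 0], [0.15, -7, 0, 0, 0], [0.15, -7, 0, 0, 0]]])

```text
time: 3.28
tool_pos: [0.5223, 0.2683, 0.0064]
orientation: [0.748, 0.663, -0.0, -0.0]
wrist_force: [-0.4, -0.4, -0.1]
finger_gap: 0.014
finger_force: 0.0
```

```bash
python3 - <<'E'
from h import *
a=[]
for n,o in (('scene',(210,170)),('top',(210,165))):
    s=snapshot(n); im=s['image'][o[1]:o[1]+95,o[0]:o[0]+130]
    a.append(cv2.resize(im,None,fx=6,fy=3*2,interpolation=cv2.INTER_CUBIC)[:,:,::-1])
cv2.imwrite('pics/b1.png',a[0]);cv2.imwrite('pics/b2.png',a[1])
E
```

```text
(no output)
```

View pics/b1.png

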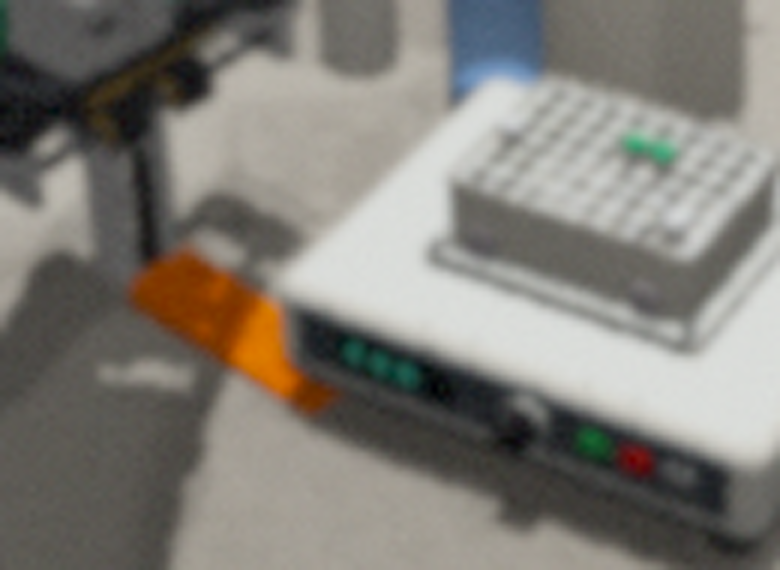

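View pics/b2.png

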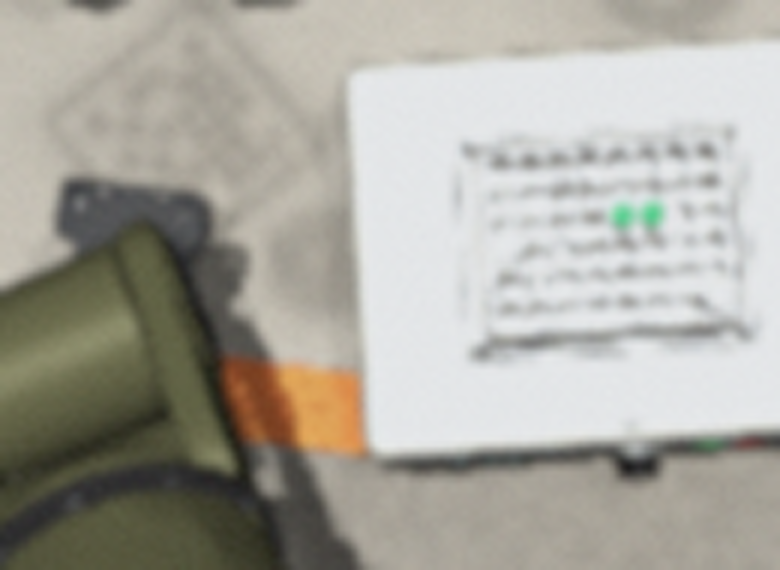

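The scene crop shows the shim flush against the fingers at (140,290), with its thin front corner at (315,412) under the housing. In the top crop its edges run from (230,360) to (358,372) and from (240,440) to (365,456).

```bash
python3 - <<'E'
from g import *
s=snapshot('top'); o=[210,165]
e=ray(s,px([(230,360),(240,440),(358,372),(365,456)],o,6),.004); print(e.round(4))
H=ray(s,px([(348,74),(370,460)],o,6),.075); print(H.round(4))
m=cv2.inRange(cv2.cvtColor(s['image'],cv2.COLOR_RGB2HSV),(5,130,80),(25,255,255)); 
for u in range(252,271,3):
    v=np.where(m[215:250,u])[0]+215; print(u,v.min(),v.max(),ray(s,[(u,v.min()-.5),(u,v.max()+.5)],.006)[:,:2].mean(0).round(4))
s=snapshot('scene'); o=[210,170]
print(ray(s,px([(315,412)],o,6),.0015).round(4)); print(ray(s,px([(140,305)],o,6),.0165).round(4))
E
```

```text
[[0.5396 0.2276 0.004 ]
 [0.4998 0.222  0.004 ]
 [0.5341 0.1636 0.004 ]
 [0.4924 0.1596 0.004 ]]
[[0.6724 0.1665 0.075 ]
 [0.4887 0.1538 0.075 ]]
252 225 238 [0.519  0.2149]
255 226 238 [0.5175 0.2059]
258 227 238 [0.5161 0.1969]
261 227 238 [0.5162 0.1879]
264 227 239 [0.5148 0.179 ]
267 228 239 [0.5134 0.17  ]Traceback (most recent call last):
  File "<stdin>", line 7, in <module>
    return umr_minimum(a, axis, None, out, keepdims, initial, where)
ValueError: zero-size array to reduction operation minimum which has no identity
```

Emit:
drive_tool(deltas=[[[0.15, -0.5, 0, 0, 0], [0.15, -1, 0, 0, 0], [0.15, -1.5, 0, 0, 0], [0.15, -2, 0, 0, 0], [0.15, -2.4, 0, 0, 0], [0.15, -2.7, 0, 0, 0], [0.15, -3, 0, 0, 0], [0.15, -3, 0, 0, 0]]])

```text
time: 4.1
tool_pos: [0.5188, 0.2385, 0.0065]
orientation: [0.748, 0.663, -0.0, 0.0]
wrist_force: [0.1, -0.0, 0.1]
finger_gap: 0.0141
finger_force: 0.0
```

Emit:
drive_tool(deltas=[[[0.15, -0.1, 0, 0, 0], [0.15, -0.2, 0, 0, 0], [0.15, -0.3, 0, 0, 0], [0.15, -0.4, 0, 0, 0], [0.15, -0.4, 0, 0, 0], [0.15, -0.4, 0, 0, 0]]])

```text
time: 4.6
tool_pos: [0.5183, 0.2351, 0.0065]
orientation: [0.748, 0.664, 0.0, 0.0]
wrist_force: [-0.7, 0.4, 0.1]
finger_gap: 0.0141
finger_force: 0.3
```

Emit:
drive_tool(deltas=[[[0.15, -0.1, 0, 0, 0], [0.15, -0.2, 0, 0, 0], [0.15, -0.3, 0, 0, 0], [0.15, -0.3, 0, 0, 0], [0.15, -0.3, 0, 0, 0]]])

```text
time: 5.02
tool_pos: [0.518, 0.2321, 0.0065]
orientation: [0.748, 0.664, 0.0, 0.0]
wrist_force: [-0.5, 2.5, 0.3]
finger_gap: 0.0137
finger_force: 1.4
```

Emit:
drive_tool(deltas=[[[0.15, -0.1, 0, 0, 0], [0.15, -0.1, 0, 0, 0], [0.15, -0.1, 0, 0, 0]]])

```text
time: 5.27
tool_pos: [0.5178, 0.2312, 0.0065]
orientation: [0.748, 0.664, 0.0, 0.0]
wrist_force: [-0.1, 4.1, 0.4]
finger_gap: 0.0142
finger_force: 1.8
```

Emit:
drive_tool(deltas=[[[0.15, -0.1, 0, 0, 0], [0.15, -0.1, 0, 0, 0], [0.15, -0.1, 0, 0, 0]]])

```text
time: 5.52
tool_pos: [0.5177, 0.2302, 0.0065]
orientation: [0.748, 0.664, 0.0, -0.0]
wrist_force: [0.2, 4.5, 0.1]
finger_gap: 0.014
finger_force: 2.3
```

Emit:
drive_tool(deltas=[[[0.15, -0.1, 0, 0, 0], [0.15, -0.1, 0, 0, 0], [0.15, -0.1, 0, 0, 0]]])

```text
time: 5.77
tool_pos: [0.5176, 0.2293, 0.0065]
orientation: [0.748, 0.664, 0.0, -0.0]
wrist_force: [1.6, 3.9, 0.1]
finger_gap: 0.0141
finger_force: 2.6
```

Emit:
drive_tool(deltas=[[[0.15, -0.1, 0, 0, 0], [0.15, -0.1, 0, 0, 0], [0.15, -0.1, 0, 0, 0], [0.15, -0.1, 0, 0, 0]]])

```text
time: 6.1
tool_pos: [0.5175, 0.2284, 0.0065]
orientation: [0.748, 0.664, 0.0, -0.0]
wrist_force: [1.5, 6.1, -0.2]
finger_gap: 0.014
finger_force: 3.0
```

Emit:
drive_tool(deltas=[[[0.15, 0.3, 0, 0, 0], [0.15, 1, 0, 0, 0], [0.15, 2, 0, 0, 0], [0.15, 3, 0, 0, 0], [0.15, 3, 0, -2, 0], [0.15, 3, 0, -5, 0], [0.15, 3, 0, -8, 0], [0.15, 3, 0, -11, 0], [0.15, 3, 0, -13, 0], [0.15, 3, 0, -13, 0]]])

```text
time: 6.93
tool_pos: [0.5226, 0.2595, 0.1411]
orientation: [0.748, 0.664, 0.003, 0.001]
wrist_force: [0.3, 1.4, -0.3]
finger_gap: 0.014
finger_force: 0.0
```

```bash
python3 - <<'E'
from h import *
s=snapshot('top'); hsv=cv2.cvtColor(s['image'],cv2.COLOR_RGB2HSV); C=cloud(s); P=C.reshape(-1,3)
k=(abs(P[:,2]-.075)<.008)&(P[:,0]>.3)&(P[:,0]<.7)&(P[:,1]>-.12)&(P[:,1]<.24)
mm=(k.reshape(420,560)&(hsv[:,:,1]<60)&(hsv[:,:,2]>150)).astype('u1')*255
mm=cv2.morphologyEx(mm,cv2.MORPH_OPEN,np.ones((3,3)))
c=max(cv2.findContours(mm,cv2.RETR_EXTERNAL,cv2.CHAIN_APPROX_NONE)[0],key=cv2.contourArea)
Q=ray(s,c.reshape(-1,2),.075)[:,:2]; r=cv2.minAreaRect(np.float32(Q)); print(r,np.round(cv2.boxPoints(r),4).tolist())
im=s['image'][165:260,210:340]; cv2.imwrite('pics/c2.png',cv2.resize(im,None,fx=6,fy=6,interpolation=cv2.INTER_CUBIC)[:,:,::-1])
E
```

```text
((0.5923416018486023, 0.042925991117954254), (0.18837201595306396, 0.23773260414600372), 4.237182140350342) [[0.4896000027656555, 0.15449999272823334], [0.5072000026702881, -0.08259999752044678], [0.6951000094413757, -0.06870000064373016], [0.6775000095367432, 0.16840000450611115]]
```

View pics/c2.png

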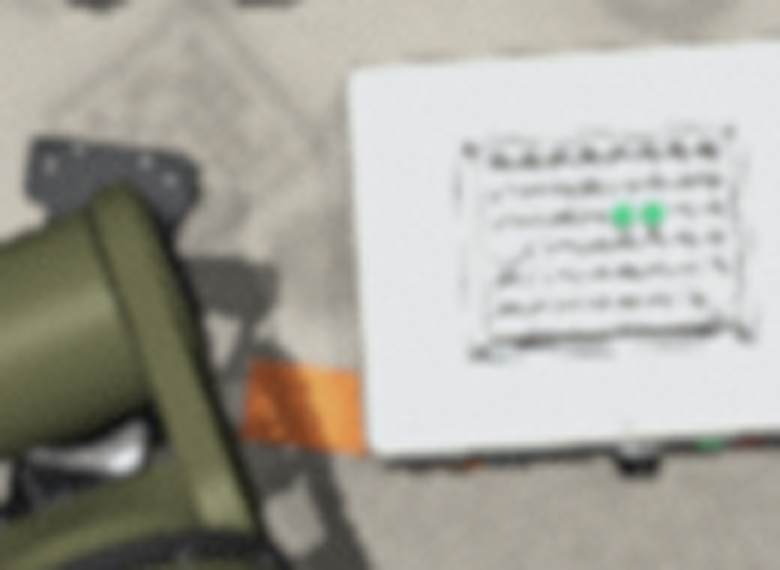

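The top view shows the shaker unmoved, with its left edge still at (350–370, 75–455), and the shim's thick end 60 mm or so outside at (245,405). Next I'll press the corner.

Emit:
drive_tool(deltas=[[[0, -3, 0, 0, 0], [0, -6, 0, 0, 0], [0, -9, 0, 0, 0], [0, -11, 0, 0, 0], [0, -11.9, 0, 0, 0], [0, -11.9, 0, 2, 0], [0, -11.9, 0, 4, 0], [0, -11.9, 0, 4.8, 0], [0, -11.9, 0, 5, 0], [0, -11.9, 0, 5, 0]]])

```text
time: 7.82
tool_pos: [0.5066, 0.1403, 0.0859]
orientation: [0.748, 0.664, -0.001, -0.0]
wrist_force: [0.1, -0.2, -0.5]
finger_gap: 0.0003
finger_force: 0.0
```

Emit:
drive_tool(deltas=[[[0, 0, 0, 0.3, 0], [0, 0, 0, 0.6, 0], [0, 0, 0, 0.8, 0], [0, 0, 0, 0.9, 0], [0, 0, 0, 0.9, 0]]])

```text
time: 8.23
tool_pos: [0.5068, 0.1398, 0.0774]
orientation: [0.748, 0.664, -0.0, -0.0]
wrist_force: [-0.1, 0.7, 0.5]
finger_gap: 0.0004
finger_force: 0.0
```

Emit:
drive_tool(deltas=[[[0, 0, 0, 0.1, 0], [0, 0, 0, 0.2, 0], [0, 0, 0, 0.2, 0], [0, 0, 0, 0.2, 0]]])

```text
time: 8.57
tool_pos: [0.5068, 0.1398, 0.0754]
orientation: [0.748, 0.664, -0.0, -0.0]
wrist_force: [-1.1, 0.5, 0.2]
finger_gap: 0.0006
finger_force: 0.0
```

Emit:
drive_tool(deltas=[[[0, 0, 0, 0.05, 0], [0, 0, 0, 0.1, 0], [0, 0, 0, 0.1, 0], [0, 0, 0, 0.1, 0]]])

```text
time: 8.9
tool_pos: [0.5069, 0.1398, 0.0749]
orientation: [0.748, 0.664, 0.0, 0.0]
wrist_force: [-2.9, -0.9, 5.7]
finger_gap: 0.0008
finger_force: 2.8
```

Emit:
drive_tool(deltas=[[[0, 0, 0, 0.03, 0], [0, 0, 0, 0.05, 0], [0, 0, 0, 0.05, 0], [0, 0, 0, 0.05, 0], [0, 0, 0, 0.05, 0], [0, 0, 0, 0.05, 0], [0, 0, 0, 0.05, 0]]])

```text
time: 9.48
tool_pos: [0.5069, 0.1399, 0.0748]
orientation: [0.748, 0.664, 0.0, 0.0]
wrist_force: [-4.0, -0.9, 10.1]
finger_gap: 0.0006
finger_force: 5.1
```

Emit:
drive_tool(deltas=[[[0, 0, 0, -0.2, 0], [0, 0, 0, -0.8, 0], [0, 0, 0, -2.5, 0], [0, 0, 0, -5, 0], [0, 0, 0, -8, 0], [0, 0, 0, -10, 0], [0, 0, 0, -10, 0], [0, 0, 0, -10, 0], [0, 0, 0, -10, 0]]])

```text
time: 10.23
tool_pos: [0.5064, 0.1397, 0.1732]
orientation: [0.748, 0.664, -0.0, -0.0]
wrist_force: [-0.9, -0.2, 0.0]
finger_gap: 0.0003
finger_force: 0.0
```

```bash
python3 - <<'E'
from h import *
s=snapshot('scene'); C=cloud(s); P=C.reshape(-1,3); k=(abs(P[:,2]-.0745)<.004)&(P[:,0]>.5)&(P[:,0]<.67)&(P[:,1]>-.07)&(P[:,1]<.15)
Q=P[k]; print(k.sum(),np.linalg.lstsq(np.c_[np.ones(len(Q)),Q[:,:2]-[.59,.04]],Q[:,2],rcond=None)[0].round(4))
print(robot.read_state()['wrist_force'])
print(ticket.job_done())
E
```

```text
1776 [0.075  0.0034 0.002 ]
[ 0.76186667 -0.33233024 -0.57616448]
the job is handed in; nothing more can be done
None
```

I drove the shim in under the bare foot until the push reached about 6 N. The corner then took a 10 N press without dipping, the shaker stayed level and in place, and I handed the job in at about 10 s; no verdict came back.

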